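# Check a turned bowl's depth with a bridge bar and a gauge rod

## Robot

A 6-joint arm with a two-finger parallel gripper is mounted at the origin on the work surface. World frame = base frame: x ahead of the robot, y to its left, z up, the work surface at z = 0. Lengths are in m, angles in rad, forces in N, time in s.
With the tool pointing down it reaches from about 0.325 to 0.775 m from the base axis. Payload 5.5 kg.
Tool frame: the origin (TCP) lies between the finger pads; the fingertips stand 8 mm ahead of it and the grasp point (between the pads) lies 11 mm behind it (tcp_to_tips is the distance from the TCP to the fingertips, in m); z points along the fingers, y is the direction in which the jaws open and shut (so a half turn about z gives the same grasp; the last joint's range is limited). The gripper opens to 88 mm and grips with 3 to 60 N. Pads are 20 mm wide; open, the fingers measure 115 mm over their backs; the gripper's body (75 mm by 178 mm) begins 61 mm behind the grasp point.
Start: joints at [-1.236, 0.091, 1.231, -0, 1.82, -0.057], TCP at [0.229, -0.555, 0.197] pointing down, gripper open.
Joint ranges: [-2.87, 2.87], [-0.86, 2.18], [0.17, 2.46], [-1.51, 4.65], [0.06, 2.69], [-2.65, 2.65]. Speed limits (rad/s): [2.57, 2.57, 3.01, 3.14, 3.14, 3.14].

## Interface

Orientations are given as a unit quaternion [w, x, y, z].
In Python, from bench import * gives the robot as it stands. Calls block until the motion is done:
- move_to(position, orientation): joint-space move of the TCP to a pose.
- move_l(position, speed=0.15, orientation=None): straight line of the TCP; orientation=None keeps the orientation; speed is the mean speed in m/s.
- movej(angles): joint-space move.
- gripper_open() and close(): open the fingers fully, or close them until they stop; the grip force is fixed at half the most.
- hold(seconds).
- inverse_kinematics(position, orientation): joint angles nearest the present ones, or None.
- state(): the state.
- get_image(name): name is "side" or "top" or "wrist"; returns a dict with "frame" (400x640x3 uint8, blue, green, red), "depth" (400x640 float32, m along the optical axis (not along the pixel's ray), 0 where there is no reading), "camera_matrix" (3x3 intrinsics, pixels), "view" (4x4, takes a point from world to camera coordinates). Camera axes: x right, y up, looking along -z (the intrinsics and any distortion apply to the point x, -y, -z); pixel columns grow to the right and rows downward; lengths in m; the calibration is good to about 2 mm. The wrist camera is an equidistant fisheye: a pixel r from the principal point sees the ray r / f radians off the axis. A picture is of the moment at which its call begins.
A pose or a line that the arm cannot do raises IKError and nothing moves.
- job_done(): hands the job in, once; it reports no verdict.
The state is a dict: "time": time; "joint_pos": joint angles; "dq": joint speeds; "joint_torque": joint torques, N m; "ee_pos": TCP position; "ee_rot": TCP orientation; "ft_force": force on the tool from outside, world axes, zero at the start; "moment": the same for the moment, N m; "finger_gap": finger opening in m.
Only numpy, scipy, OpenCV 4.12 (cv2) and the standard library are available. Lean on these libraries where they do the work, as an engineer would, in place of code of your own. Each camera call takes 0.05 s, during which the arm holds its last target.

## Task

Check the depth of the turned bowl: lay the wooden bridge bar flat across the bowl's rim with its brass guide tube over the middle of the bowl and let go of it, then take the gauge rod out of the tool block, lower it through the guide tube until its collar stops on the top of the tube, and draw it right out again. Finish while holding the rod in the gripper, level and still, with its chalked tip under the shade of the bench lamp and a good hand's breadth or more above the bench, so that I can read the tip. Leave the bar lying across the bowl and all the other things on the bench where they are.

Things in the scene. Friction and masses are not known exactly. Their poses are not given: they have to be found in the camera images.
- bowl_rim (a point): Centre of the rim's plane of the turned wooden bowl, 96 mm above the bench. The rim is 170 mm across outside, its wall about 12 mm thick; the hollow is 58 mm deep. The bowl stands hollow up, screwed to a 165 mm square board that is fixed to the bench. z points up.
- bridge_center (a point): Centre (half-way up) of the wooden part of the bridge bar: straight dark hardwood, 240 mm long (its x axis), 30 mm wide (y), 22 mm high (z), about 0.22 kg, lying loose on the bench at the start. A brass guide tube, 25 mm outside, 13 mm bore, goes upright through its middle and stands 12 mm above its top; the tube stays upwards.
- guide_mouth (a point): Centre of the upper mouth of the bridge bar's brass guide tube, 34 mm above the bar's underside, 23 mm above bridge_center. The tube is 34 mm long, bore 13 mm; z is its axis, upwards.
- rod_grip (a point): Middle of the round dark wooden handle (18 mm across, 81 mm long) of the gauge rod, 149 mm from its tip. z runs from tip to handle. The rod is loose, 189 mm long, about 0.11 kg: 10 mm steel shaft, tapered chalked tip, collar 22 mm across 89 to 101 mm from the tip, handle from 108 mm. It starts upright, tip down, 50 mm deep in the tool block's end hole; handle's middle 159 mm above the bench.
- rod_tip (a point): The very tip (lower end at the start) of the gauge rod, 149 mm from rod_grip.
- collar_face (a point): Centre of the underside of the gauge rod's collar (the face towards the tip), 89 mm from the tip, 60 mm from rod_grip. It comes to rest on the top of the guide tube; the tip is then 3 mm above the bowl's floor.
- lamp_head (a point): Centre of the open mouth of the bench lamp's metal shade, 420 mm above the bench. The shade is 130 mm across at its mouth, opens downwards and is 100 mm high; the lamp is fixed, its foot (150 mm across) is 150 mm from under the shade along the lamp's +x axis, away from the robot, and its thin arm rises over the foot.
- tool_block: Fixed drilled wooden tool block 165 (its x axis) x 56 x 60 mm high; origin at the middle of its underside. The gauge rod stands in its end hole (12 mm bore, 50 mm deep) at x = -58 mm; two short steel bits, up to 85 mm above the bench, stand 70 mm from the rod, and the awl at x = +52 mm.
- awl: Bystander: an awl with a pear-shaped wooden handle, standing loose in the tool block, its top 112 mm above the bench. Origin at its point, z up.
- mallet: Bystander: a loose joiner's mallet lying on the bench, head 110 x 62 x 60 mm, about 290 mm long along its y axis, head towards +y. Origin on the underside, under the handle.
- plane: Bystander: a loose steel block plane 50 x 160 mm (x, y) and about 75 mm high. Origin under its middle.
- lath: Bystander: a loose plain wooden lath 28 x 190 x 12 mm (x, y, z), without any tube. Origin at the middle of its underside.
- sanding_block: Bystander: a loose cork sanding block 95 x 55 x 27 mm. Origin at the middle of its underside.
- tape_roll: Bystander: a loose roll of tape lying flat, 92 mm across, 24 mm high. Origin at the middle of its underside.
- glue: Bystander: a loose white glue bottle 60 mm across, 165 mm high. Origin at the middle of its underside.
Not all that is in view belongs to the job. Leave any orange look-alike of the part that bears rod_grip alone.

How it is judged:
By the outcome, as a careful person would: the job done as asked, in the order asked, and still so for the second after the job is handed in, while the arm keeps its last pose, push and grip.
It also fails if it takes over 67 s, if anything falls off the work surface, if the arm or the gripper's body presses on something with over 40 N, if the wrist force passes 120 N, or if a joint passes its speed limit or range.

## Working session

There is one attempt and no reset: what is moved stays moved. The work goes in short steps, each a Python script; the robot and the scene stay as the last script left them, time stands still between calls to the robot, and variables do not carry over. Pictures are saved under pics/ and viewed, and the job is handed in when it is done.

```bash
ls; mkdir -p pics; python3 - <<'E'
from bench import *
import cv2,numpy as np
s=state();print(s)
for n in("side","top","wrist"):
    r=get_image(n);cv2.imwrite(f"pics/{n}0.png",r["frame"]);np.savez(f"{n}0.npz",**{k:np.array(r[k]) for k in("frame","depth","camera_matrix","view")})
    print(n,r["camera_matrix"],r["view"],[k for k in r])
E
```

```text
pics
{'time': 0.0, 'joint_pos': array([-1.23567559e+00,  9.18807647e-02,  1.23185989e+00, -1.19405508e-05,
        1.81980153e+00, -5.67063831e-02]), 'dq': array([ 0.00045909, -0.00081771, -0.00181655,  0.00115359, -0.00078107,
       -0.00134208]), 'joint_torque': array([ 1.25817616e-03, -4.46452653e+01, -4.06446254e+01,  6.98821479e-02,
        2.93907244e-02, -1.06614132e-04]), 'ee_pos': array([ 0.22900498, -0.55420865,  0.1957085 ]), 'ee_rot': array([-9.64532358e-04,  9.80870062e-01,  1.94661169e-01, -1.40988030e-04]), 'ft_force': array([-0.39484309, -0.755623  ,  0.75332437]), 'moment': array([0.00074982, 0.00200473, 0.02966474]), 'finger_gap': 0.08764683027660668}
side [[383.50657708   0.         319.64711663]
 [  0.         383.50657708 206.11630062]
 [  0.           0.           1.        ]] [[ 0.97287636 -0.23102519 -0.01178804 -0.56095706]
 [ 0.16755523  0.66863021  0.72447145 -0.21896749]
 [-0.15948931 -0.70679629  0.68920401 -1.1521342 ]
 [ 0.          0.          0.          1.        ]] ['frame', 'depth', 'camera_matrix', 'view']
top [[500.91230366   0.         326.88686276]
 [  0.         500.91230366 207.74998659]
 [  0.           0.           1.        ]] [[ 0.00464415 -0.99998235 -0.00370586 -0.06391888]
 [ 0.97870081  0.00378464  0.2052569  -0.58839795]
 [-0.20523926 -0.00458017  0.97870111 -1.62896243]
 [ 0.          0.          0.          1.        ]] ['frame', 'depth', 'camera_matrix', 'view']
wrist [[309.70691629   0.         318.31031903]
 [  0.         309.70691629 197.35460031]
 [  0.           0.           1.        ]] [[ 0.38150915 -0.92436299 -0.00195886 -0.59925119]
 [ 0.88751039  0.36688988 -0.2787779   0.03317446]
 [ 0.25841066  0.10461781  0.9603536  -0.39171721]
 [ 0.          0.          0.          1.        ]] ['frame', 'depth', 'camera_matrix', 'view']
```

View pics/side0.png

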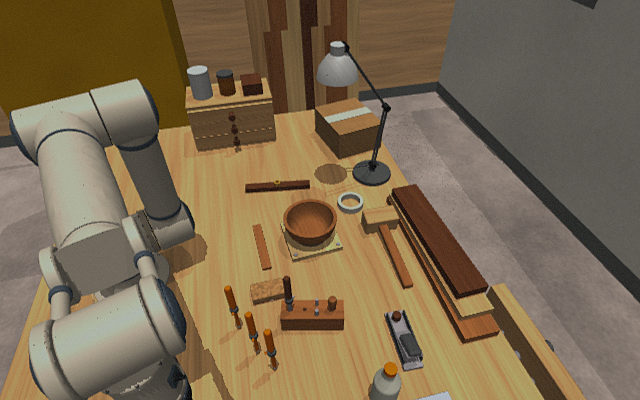

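View pics/top0.png

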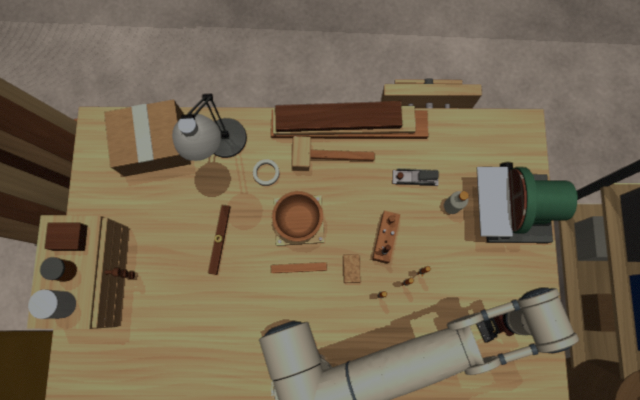

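View pics/wrist0.png

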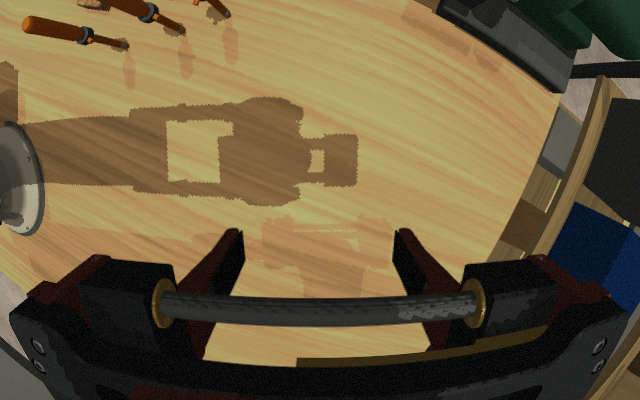

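Side view: the bar with its brass tube is at about (278,185), the bowl at (310,222), the block at (312,313) and the rod's dark handle at (287,290). The lamp shade is at (337,68) and three orange look-alikes are near (230,300), (250,325) and (268,345). Next I'll enlarge crops.

```bash
cat > h.py <<'E'
import numpy as np,cv2
def load(n):
    return dict(np.load(n))
def pix2ray(r,u,v):
    K=r["camera_matrix"];V=r["view"];d=np.array([(u-K[0,2])/K[0,0],-(v-K[1,2])/K[1,1],-1.])
    R=V[:3,:3];return -R.T@V[:3,3],R.T@d
def at_z(r,u,v,z):
    o,d=pix2ray(r,u,v);return o+d*(z-o[2])/d[2]
def at_d(r,u,v):
    o,d=pix2ray(r,u,v);return o+d*r["depth"][int(round(v)),int(round(u))]
def proj(r,p):
    K=r["camera_matrix"];V=r["view"];c=V[:3,:3]@np.asarray(p)+V[:3,3];return K[0,0]*c[0]/-c[2]+K[0,2],K[1,1]*-c[1]/-c[2]+K[1,2]
def crop(r,u0,v0,u1,v1,s,name):
    c=cv2.resize(r["frame"][v0:v1,u0:u1],None,fx=s,fy=s,interpolation=cv2.INTER_CUBIC);cv2.imwrite(name,c)
E
python3 - <<'E'
from h import *
t=load("top0.npz");s=load("side0.npz")
crop(t,190,180,340,290,5,"pics/tc1.png")
crop(t,340,190,440,310,5,"pics/tc2.png")
crop(s,220,260,350,380,5,"pics/sc2.png")
for n,(u,v) in dict(tube=(218,239),rod=(385,250),bowlc=(298,216)).items(): print(n,at_d(t,u,v))
E
```

```text
tube [0.48910152 0.31376577 0.00381047]
rod [ 0.43142736 -0.24108624  0.18173357]
bowlc [0.56509484 0.03729116 0.03413421]
```

View pics/tc1.png

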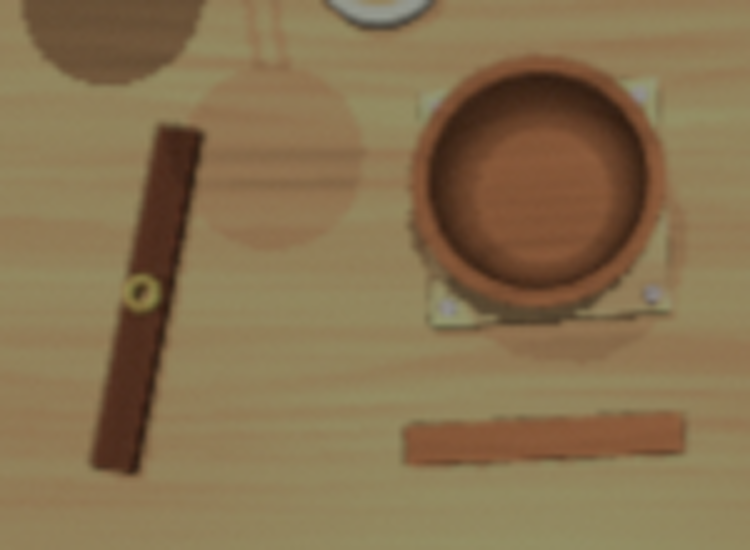

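View pics/tc2.png

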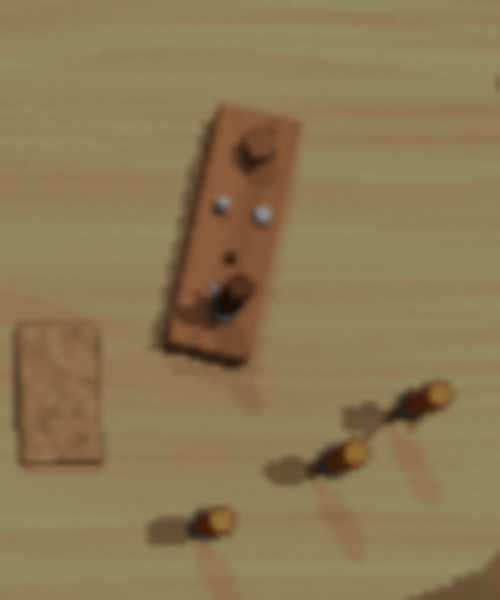

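View pics/sc2.png

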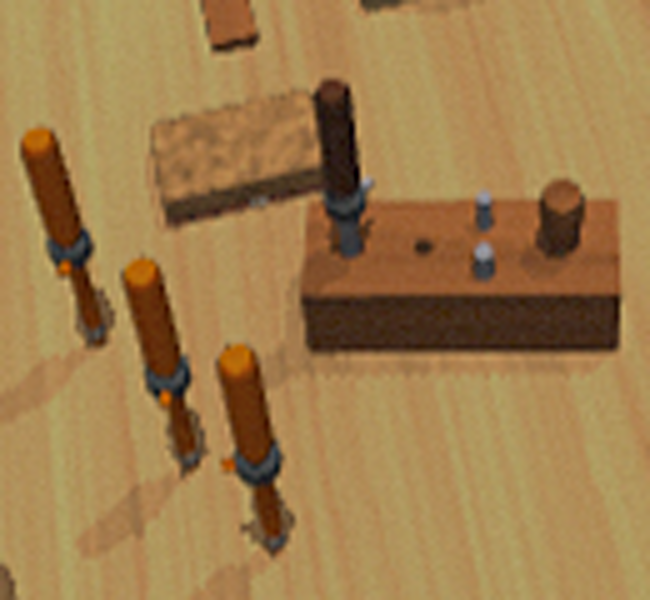

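```bash
python3 - <<'E'
from h import *
np.set_printoptions(precision=4,suppress=True)
t=load("top0.npz");s=load("side0.npz")
crop(s,240,165,350,265,6,"pics/sc1.png")
crop(s,300,30,400,195,4,"pics/sc3.png")
crop(t,160,85,260,200,5,"pics/tc3.png")
T=lambda x,y,u0,v0,k:(u0+(x+.5)/k-.5,v0+(y+.5)/k-.5)
print("camtop",pix2ray(t,0,0)[0],"side",pix2ray(s,0,0)[0])
print("tube",at_z(t,*T(141,293,190,180,5),.034))
print("bowl",at_z(t,*T(539,181,190,180,5),.096))
for p in [(157,125),(203,130),(140,472),(92,468)]: print("bar",at_z(t,*T(*p,190,180,5),.022))
print("rodtop",at_z(t,*T(240,287,340,190,5),.199),at_z(s,*T(333,87,220,260,5),.199))
for p in [(221,104),(300,122),(245,366),(167,347)]: print("block",at_z(t,*T(*p,340,190,5),.060))
# depth: rod points above .07 near
d=t["depth"];
P=[]
for v in range(225,265):
  for u in range(370,400):
    p=at_d(t,u,v); 
    if p[2]>.12:P.append(p)
P=np.array(P);print(len(P),P.mean(0),P[P[:,2]>.185].mean(0))
P=np.array([at_d(t,u,v) for v in range(120,180) for u in range(160,230)])
Q=P[P[:,2]>.3];print(len(Q),Q.mean(0),Q.min(0),Q.max(0))
P=np.array([at_d(s,u,v) for v in range(35,100) for u in range(310,360)])
Q=P[(P[:,2]>.38)&(P[:,2]<.6)];print(len(Q),Q.mean(0),Q.min(0),Q.max(0))
E
```

```text
camtop [ 0.2418 -0.0692  1.7148] side [ 0.3987 -0.7975  0.9461]
tube [0.4875 0.3078 0.034 ]
bowl [0.5539 0.0354 0.096 ]
bar [0.6065 0.3052 0.022 ]
bar [0.6031 0.2732 0.022 ]
bar [0.3678 0.3052 0.022 ]
bar [0.3703 0.3376 0.022 ]
rodtop [ 0.4385 -0.2472  0.199 ] [ 0.4384 -0.2492  0.199 ]
block [ 0.5805 -0.2533  0.06  ]
block [ 0.5683 -0.3062  0.06  ]
block [ 0.4041 -0.2658  0.06  ]
block [ 0.4165 -0.2145  0.06  ]
48 [ 0.4282 -0.2374  0.2451] [ 0.4247 -0.2347  0.2984]
1668 [0.6811 0.2766 0.4862] [ 0.2418 -0.0692  0.4168] [0.7584 0.3538 1.7148]
1397 [0.6987 0.2593 0.4656] [0.6406 0.2207 0.4189] [0.7796 0.3138 0.5218]
```

View pics/sc1.png

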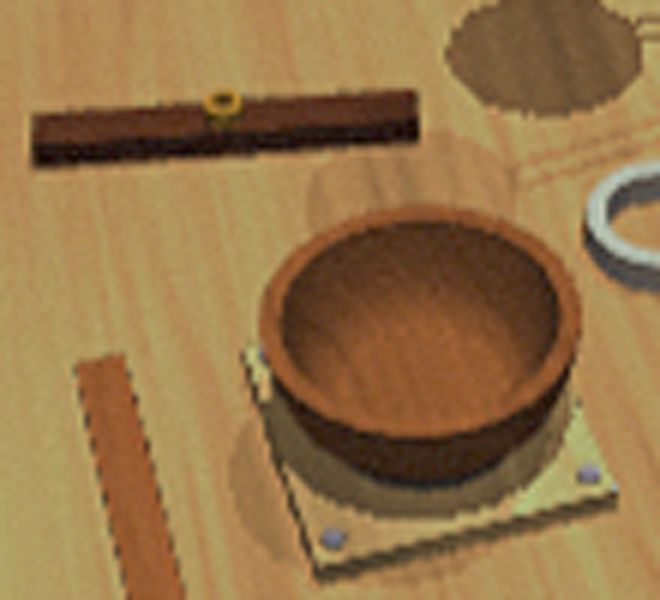

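View pics/sc3.png

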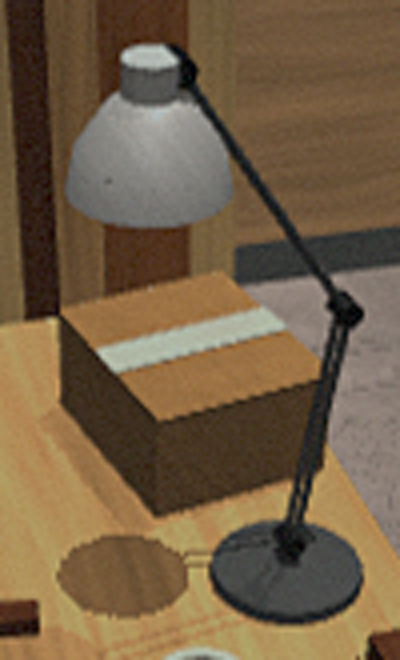

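View pics/tc3.png

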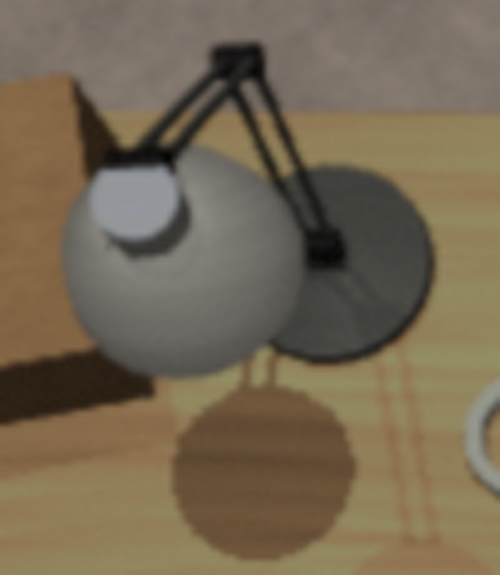

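```bash
python3 - <<'E'
from h import *
from scipy.optimize import least_squares
np.set_printoptions(precision=4,suppress=True)
t=load("top0.npz");s=load("side0.npz")
T=lambda x,y,u0,v0,k:np.array((u0+(x+.5)/k-.5,v0+(y+.5)/k-.5))
print("tube side",at_z(s,*T(223,101,240,165,6),.034))
def ext(r,c,R,z):
    a=np.linspace(0,2*np.pi,720);q=np.array([proj(r,(c[0]+R*np.cos(x),c[1]+R*np.sin(x),z)) for x in a]);return np.r_[q.min(0),q.max(0)]
def fit(r,obs,R,z,c0,m=[1,1,1,1]):
    f=least_squares(lambda c:(ext(r,c,R,z)-obs)*m,c0,diff_step=1e-3);return f.x,f.fun
o=np.r_[T(412,55,190,180,5),T(667,307,190,180,5)]
print("bowl top",fit(t,o,.085,.096,[.55,.03]))
o=np.r_[T(430,72,190,180,5),T(648,290,190,180,5)]
print("bowl top in",fit(t,o,.073,.096,[.55,.03]))
o=np.r_[T(260,205,240,165,6),T(582,437,240,165,6)]
print("bowl side",fit(s,o,.085,.096,[.55,.03]))
o=np.r_[T(66,0,300,30,4),T(233,227,300,30,4)]
print("lamp side",fit(s,o,.065,.42,[.68,.26],[1,0,1,1]))
o=np.r_[T(62,0,160,85,5),T(307,378,160,85,5)]
print("lamp top",fit(t,o,.065,.42,[.68,.26],[1,0,1,1]))
o=np.r_[T(0,165,160,85,5),T(433,361,160,85,5)]
print("foot",fit(t,o,.075,.015,[.78,.2],[0,1,1,1]))
E
```

```text
tube side [0.4861 0.3058 0.034 ]
bowl top (array([0.5548, 0.0351]), array([-0.3175, -0.1617,  0.3173,  0.1483]))
bowl top in (array([0.5545, 0.0354]), array([-0.373 ,  0.0208,  0.3728, -0.0269]))
bowl side (array([0.554 , 0.0335]), array([-0.4097, -0.0689,  0.4092,  0.0025]))
lamp side (array([0.7061, 0.2927]), array([-0.2467,  0.    ,  0.2452, -0.0407]))
lamp top (array([0.708, 0.293]), array([ 0.6269,  0.    , -0.6271,  0.0127]))
foot (array([0.8553, 0.3035]), array([ 0.    , -0.3263, -0.0001,  0.3152]))
```

Candidates, with top-view pixels:
- **Bar:** the bar with the brass tube is at (218,238). The plain lath at (299,267) is rejected because it has no tube.
- **Rod:** the dark handle in the block's end hole is at (387,247). The three orange ones at about (383,294), (409,281) and (427,269) and the awl at (391,220) are rejected.

The crops confirm both choices, and the positions found from the top and side cameras agree within 2 mm. I'll fetch the bar first.

```bash
cat >> h.py <<'E'
def down(psi): return [0,np.cos(psi/2),np.sin(psi/2),0]
BAR=np.array([.487,.3065]);YB=np.radians(-7.8);BOWL=np.array([.5545,.0344]);ROD=np.array([.4378,-.2475]);LAMP=np.array([.707,.293])
def snap(n,k):
    from bench import get_image
    r=get_image(n);cv2.imwrite(f"pics/{n}{k}.png",r["frame"]);np.savez(f"{n}{k}.npz",**{a:np.array(r[a]) for a in("frame","depth","camera_matrix","view")})
    return load(f"{n}{k}.npz")
E
python3 - <<'E'
from bench import *
from h import *
np.set_printoptions(precision=4,suppress=True)
t=load("top0.npz")
T=lambda x,y,u0,v0,k:np.array((u0+(x+.5)/k-.5,v0+(y+.5)/k-.5))
for p in [(217,520),(350,453),(438,393)]: print(at_z(t,*T(*p,340,190,5),.17)[:2]-ROD)
move_l([.229,-.554,.33],.4)
move_to([*BAR,.20],down(YB))
s=state();print(s["time"],s["ee_pos"],s["joint_pos"])
snap("wrist",1);snap("top",1)
# feasibility of the final pose
for el in (0,):
  for flip in range(4):
    a=np.arctan2(LAMP[1],LAMP[0]);z=np.array([np.cos(a),np.sin(a),0])
    y0=np.array([0,0,1.]);y1=np.cross(z,y0)
    y=[y0,-y0,y1,-y1][flip];x=np.cross(y,z);R=np.c_[x,y,z]
    from scipy.spatial.transform import Rotation as Ro
    q=Ro.from_matrix(R).as_quat();q=[q[3],*q[:3]]
    pos=np.array([*LAMP,.28])-.138*z
    print(flip,inverse_kinematics(pos,q))
E
```

```text
[-0.1381  0.0137]
[-0.0973 -0.0683]
[-0.0605 -0.1234]
3.8083 [0.4874 0.306  0.2001] [ 0.5015  0.0252  1.2933 -0.0002  1.8229  2.2094]
0 None
1 None
2 None
3 None
```

View pics/wrist1.png

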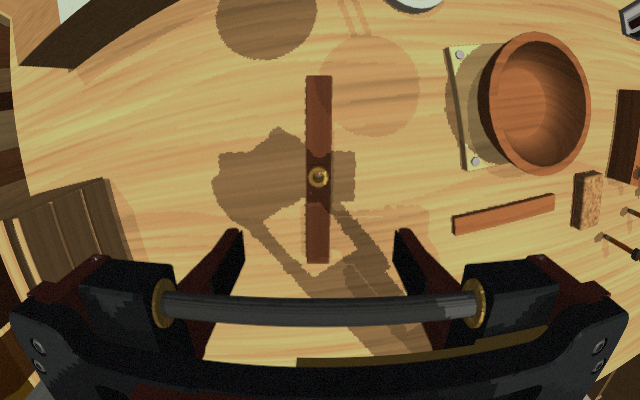

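The wrist view shows the bar centred between the jaws, with the tube at about (318,177) and the bar parallel to the pads. The outward-pointing final pose has no IK solution, so I'll scan for others. The calls are only queries, so nothing moves.

```bash
python3 - <<'E'
from bench import *
from h import *
from scipy.spatial.transform import Rotation as Ro
np.set_printoptions(precision=2,suppress=True)
t0=state()["time"]
for zt in (.18,.24,.30,.35):
  for az in range(-180,180,30):
    for roll in (0,90,180,270):
      a=np.radians(az);z=np.array([np.cos(a),np.sin(a),0]);u=np.array([0,0,1.]);h=np.cross(u,z)
      r=np.radians(roll);y=np.cos(r)*h+np.sin(r)*u;x=np.cross(y,z)
      q=Ro.from_matrix(np.c_[x,y,z]).as_quat();q=[q[3],*q[:3]]
      s=inverse_kinematics(np.array([*LAMP,zt])-.138*z,q)
      if s is not None: print(zt,az,roll,np.array(s))
print(state()["time"]-t0)
E
```

```text
0.18 0 0 [ 0.89 -0.3   2.32  4.37  0.97  0.56]
0.18 0 90 [ 0.89 -0.3   2.32  4.37  0.97  2.14]
0.18 0 180 [ 0.89 -0.3   2.32  4.37  0.97 -2.58]
0.18 0 270 [ 0.89 -0.3   2.32  4.37  0.97 -1.01]
0.18 60 90 [-0.4   0.07  1.99  1.63  1.46 -2.07]
0.18 60 180 [-0.4   0.07  1.99  1.63  1.46 -0.49]
0.18 60 270 [-0.4   0.07  1.99  1.63  1.46  1.08]
0.18 90 90 [-0.35  0.69  1.19  1.46  1.9  -1.9 ]
0.18 90 180 [-0.35  0.69  1.19  1.46  1.9  -0.33]
0.18 90 270 [-0.35  0.69  1.19  1.46  1.9   1.24]
0.24 0 0 [ 0.89 -0.43  2.3   4.48  0.92  0.37]
0.24 0 90 [ 0.89 -0.43  2.3   4.48  0.92  1.94]
0.24 0 270 [ 0.89 -0.43  2.3   4.48  0.92 -1.2 ]
0.24 60 90 [-0.4  -0.04  1.97  1.62  1.45 -1.94]
0.24 60 180 [-0.4  -0.04  1.97  1.62  1.45 -0.37]
0.24 60 270 [-0.4  -0.04  1.97  1.62  1.45  1.2 ]
0.24 90 90 [-0.35  0.62  1.17  1.49  1.91 -1.81]
0.24 90 180 [-0.35  0.62  1.17  1.49  1.91 -0.24]
0.24 90 270 [-0.35  0.62  1.17  1.49  1.91  1.33]
0.3 0 0 [ 0.89 -0.53  2.25  4.59  0.9   0.19]
0.3 0 90 [ 0.89 -0.53  2.25  4.59  0.9   1.76]
0.3 0 270 [ 0.89 -0.53  2.25  4.59  0.9  -1.38]
0.3 60 90 [-0.4  -0.12  1.93  1.6   1.45 -1.81]
0.3 60 180 [-0.4  -0.12  1.93  1.6   1.45 -0.24]
0.3 60 270 [-0.4  -0.12  1.93  1.6   1.45  1.33]
0.3 90 90 [-0.35  0.57  1.14  1.52  1.92 -1.72]
0.3 90 180 [-0.35  0.57  1.14  1.52  1.92 -0.14]
0.3 90 270 [-0.35  0.57  1.14  1.52  1.92  1.43]
0.35 60 90 [-0.4  -0.18  1.89  1.59  1.44 -1.71]
0.35 60 180 [-0.4  -0.18  1.89  1.59  1.44 -0.14]
0.35 60 270 [-0.4  -0.18  1.89  1.59  1.44  1.43]
0.35 90 90 [-0.35  0.53  1.1   1.55  1.92 -1.63]
0.35 90 180 [-0.35  0.53  1.1   1.55  1.92 -0.06]
0.35 90 270 [-0.35  0.53  1.1   1.55  1.92  1.51]
0.0
```

```bash
python3 - <<'E'
from bench import *
from h import *
np.set_printoptions(precision=4,suppress=True)
move_l([*BAR,.06],.25); move_l([*BAR,.0125],.08)
s=state();print(s["time"],s["ee_pos"],s["ft_force"])
close();s=state();print(s["finger_gap"],s["ft_force"])
move_l([*BAR,.06],.08)
s=state();print(s["time"],s["ee_pos"],s["finger_gap"],s["ft_force"])
move_l([*BAR,.18],.25)
snap("wrist",2);snap("side",2);snap("top",2)
print(state()["time"])
E
```

```text
5.3583 [0.4871 0.3065 0.0126] [-0.0708 -0.3946  0.0569]
0.00043399050244946066 [ 0.6448 -0.7858  0.1491]
7.4417 [0.4869 0.3065 0.0598] 0.0005128975848916997 [ 0.3769  0.0349 -0.4554]
8.225
```

View pics/wrist2.png

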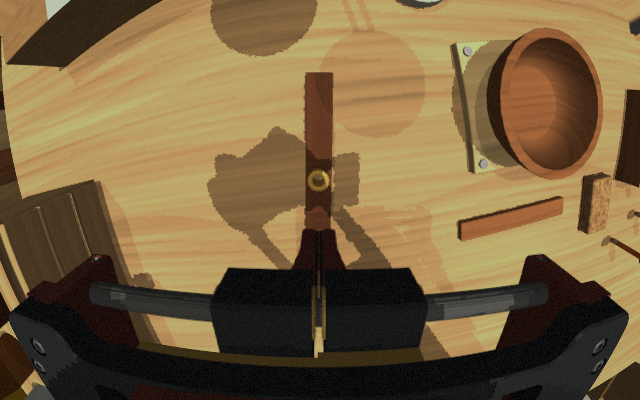

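View pics/side2.png

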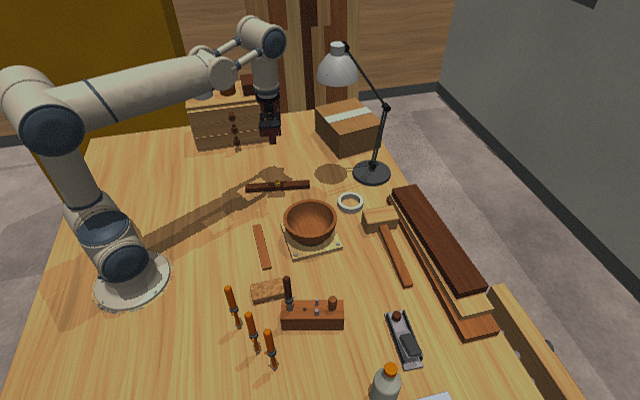

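The fingers closed on nothing and the bar hasn't moved. I'll check the hand's position against the camera geometry.

```bash
python3 - <<'E'
from bench import *
from h import *
np.set_printoptions(precision=4,suppress=True)
s=state();print(s["ee_pos"],s["ee_rot"],s["joint_pos"])
a=load("side2.npz");t=load("top2.npz")
for r in(a,t):
  print(proj(r,[.487,.3065,.172]),proj(r,[.487,.3065,.034]),proj(r,[0,0,0]))
crop(a,220,90,340,210,5,"pics/sc4.png");crop(t,150,180,340,300,4,"pics/tc4.png")
E
```

```text
[0.486  0.306  0.1768] [ 0.0013  0.9977 -0.068  -0.0021] [0.5026 0.0236 1.3361 0.     1.7868 2.2095]
(np.float64(273.436990536694), np.float64(150.61432562457728)) (np.float64(276.9639768513355), np.float64(181.26821825008787)) (np.float64(132.92344973447751), np.float64(279.0031846874539))
(np.float64(208.61972699131815), np.float64(231.90004575557896)) (np.float64(218.18308499839526), np.float64(238.33880390468494)) (np.float64(307.231556309505), np.float64(388.684651467904))
```

View pics/sc4.png

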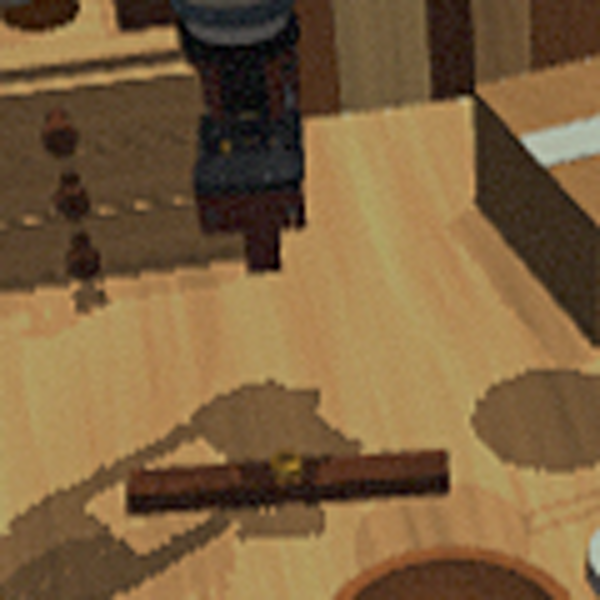

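View pics/tc4.png

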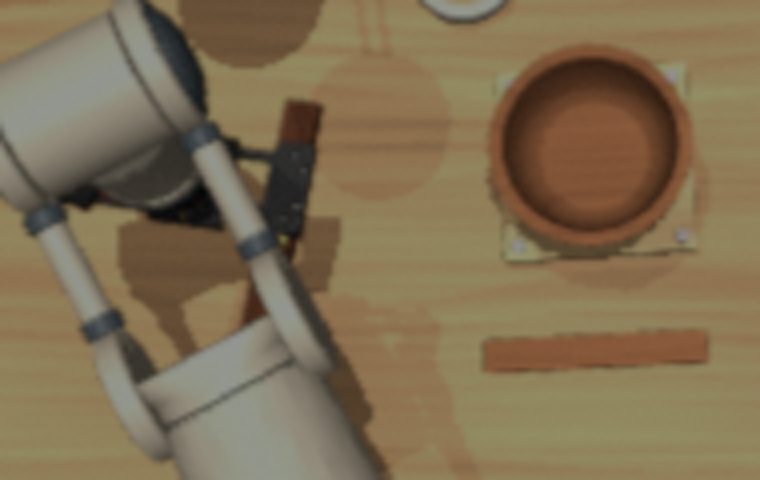

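```bash
python3 - <<'E'
from h import *
np.set_printoptions(precision=4,suppress=True)
a=load("side2.npz");t=load("top2.npz");w=load("wrist2.npz")
for u in (270,272,274):
  for v in (132,136,140,142): print(u,v,at_d(a,u,v))
def fproj(r,p):
    K=r["camera_matrix"];V=r["view"];c=V[:3,:3]@np.asarray(p)+V[:3,3];x,y,z=c[0],-c[1],-c[2];th=np.arctan2(np.hypot(x,y),z);k=th/np.hypot(x,y)*K[0,0];return x*k+K[0,2],y*k+K[1,2]
for z in (.168,.18,.2,.22):print(z,fproj(w,[.486,.306,z]))
print(fproj(w,[.487,.3065,.034]), fproj(w,[.47+.085,.034,.096]))
for u,v in((318,240),(315,260)):
  print(w["depth"][v,u])
print(-w["view"][:3,:3].T@w["view"][:3,3])
E
```

```text
270 132 [0.4766 0.2266 0.2984]
270 136 [0.4753 0.2276 0.2835]
270 140 [0.4788 0.2957 0.2239]
270 142 [0.478  0.2952 0.2164]
272 132 [0.4826 0.2244 0.2988]
272 136 [0.4812 0.2249 0.2842]
272 140 [0.4852 0.2929 0.2247]
272 142 [0.4847 0.2965 0.2145]
274 132 [0.4886 0.2231 0.2986]
274 136 [0.4875 0.2259 0.2825]
274 140 [0.4918 0.2921 0.2241]
274 142 [0.4913 0.2949 0.2144]
0.168 (np.float64(319.37961413863604), np.float64(225.14064138569273))
0.18 (np.float64(319.45112227788337), np.float64(231.85776972956901))
0.2 (np.float64(319.58870016798534), np.float64(244.8459523026367))
0.22 (np.float64(319.7550524105289), np.float64(260.6670524474912))
(np.float64(318.3264512258023), np.float64(179.77126164585522)) (np.float64(559.864455719309), np.float64(102.61692276284937))
0.16176781
0.14064309
[0.5634 0.2962 0.3666]
```

```bash
cat >> h.py <<'E'
def fat_d(r,u,v):
    K=r["camera_matrix"];V=r["view"];x=(u-K[0,2]);y=(v-K[1,2]);rr=np.hypot(x,y);th=rr/K[0,0];d=np.array([x/rr*np.tan(th),-y/rr*np.tan(th),-1.])
    return V[:3,:3].T@(d*r["depth"][int(v),int(u)]-V[:3,3])
E
python3 - <<'E'
from h import *
np.set_printoptions(precision=4,suppress=True)
w=load("wrist2.npz")
for p in((311,228),(311,230),(311,232),(311,234),(311,238),(311,245),(311,255),(318,181),(318,120),(540,220)): print(p,fat_d(w,*p))
crop(w,240,160,400,280,5,"pics/wc2.png")
from bench import *
gripper_open();s=state();print(s["ee_pos"],s["time"]);snap("side",3);snap("wrist",3);a=load("side3.npz");crop(a,220,90,340,210,5,"pics/sc5.png")
E
```

```text
(311, 228) [0.4993 0.3091 0.2049]
(311, 230) [0.4988 0.3091 0.2066]
(311, 232) [0.4989 0.309  0.2098]
(311, 234) [0.4986 0.309  0.2119]
(311, 238) [0.4989 0.3089 0.218 ]
(311, 245) [0.4988 0.3087 0.2264]
(311, 255) [0.4987 0.3085 0.2373]
(318, 181) [0.4802 0.3078 0.0106]
(318, 120) [0.5515 0.298  0.021 ]
(540, 220) [ 0.3812 -0.0119  0.0131]
[0.487  0.3065 0.18  ] 9.6
```

View pics/sc5.png

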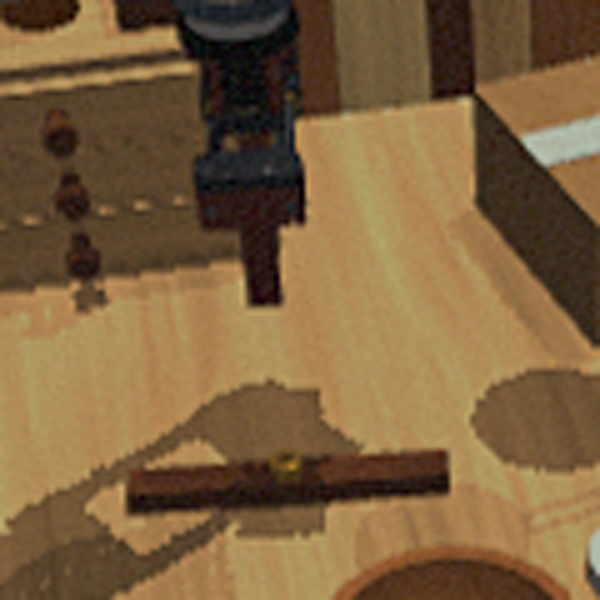

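View pics/wc2.png

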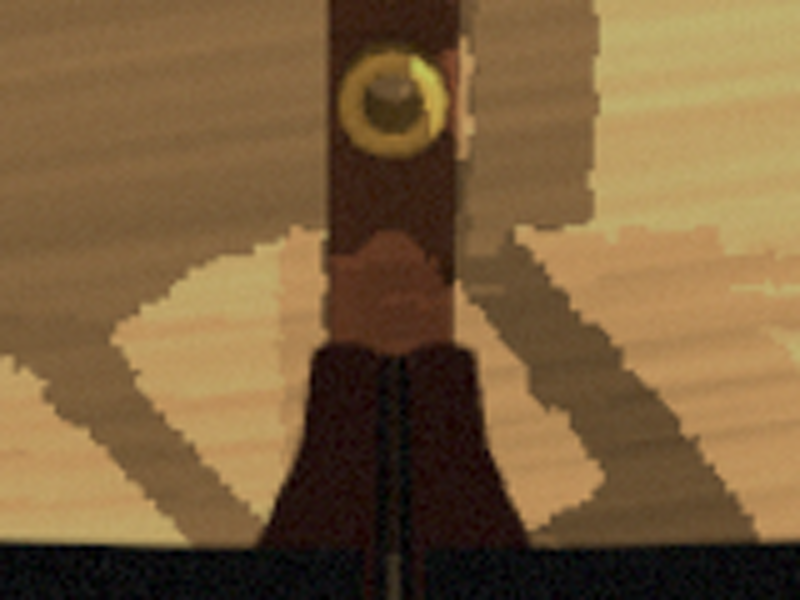

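```bash
python3 - <<'E'
from h import *
np.set_printoptions(precision=4,suppress=True)
a=load("side3.npz");w=load("wrist3.npz")
for v in (142,145,147,149,150): print(v,at_d(a,272,v))
for p in((405,232),(405,240),(402,232),(235,232),(235,240),(240,236)): print(p,fat_d(w,*p))
for z in(.172,.2): print(z,proj(a,[.486,.25,z]),proj(a,[.486,.3065,z]))
E
```

```text
142 [0.4811 0.2503 0.2453]
145 [0.4801 0.2517 0.233 ]
147 [0.4793 0.2511 0.2257]
149 [0.479  0.2582 0.2131]
150 [0.4784 0.2554 0.2111]
(405, 232) [0.492  0.2572 0.2126]
(405, 240) [0.493  0.2604 0.2247]
(402, 232) [0.4927 0.2592 0.2136]
(235, 232) [0.5053 0.3509 0.2137]
(235, 240) [0.5037 0.3493 0.2214]
(240, 236) [0.5019 0.3492 0.2118]
0.172 (np.float64(275.5957483567463), np.float64(160.186412144186)) (np.float64(273.1504316804031), np.float64(150.65605572837916))
0.2 (np.float64(274.8258078845568), np.float64(153.3548627391966)) (np.float64(272.3679249127561), np.float64(143.8924475911439))
```

View pics/wrist3.png

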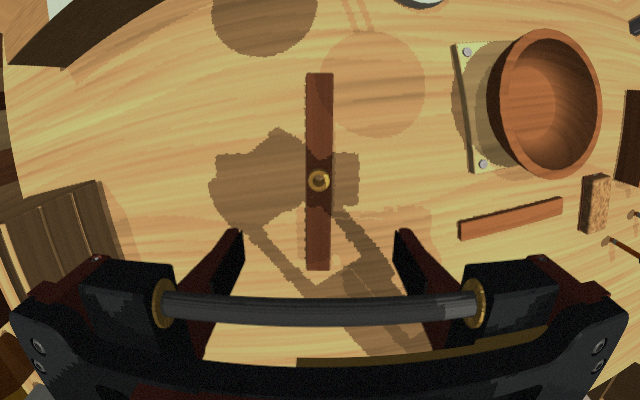

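Three checks agree: side depth, wrist depth and the fingertip pixels (row 143.5 closed, 150.6 open). The real fingertips sit about 24 mm above the reported TCP, not 8 mm below it, so the quoted tool length is about 32 mm too long. In x and y it is correct. I'll go down guarded, watching the force and checking with the camera.

```bash
python3 - <<'E'
from bench import *
from h import *
np.set_printoptions(precision=4,suppress=True)
move_l([*BAR,.02],.25); move_l([*BAR,-.008],.06)
f0=state()["ft_force"][2]
s=state();print(s["time"],s["ee_pos"],s["ft_force"])
r=snap("side",4);crop(r,230,140,330,210,7,"pics/sc6.png")
for u in(268,270,272,274): print([at_d(r,u,v)[1:] for v in (190,191,192,193,194,196)])
E
```

```text
11.1083 [ 0.4868  0.3064 -0.0083] [ 0.2104 -0.2068  0.724 ]
[array([0.2994, 0.005 ]), array([0.2909, 0.0075]), array([0.293 , 0.0009]), array([0.2884, 0.    ]), array([ 0.2838, -0.0009]), array([0.2681, 0.0032])]
[array([0.293 , 0.0089]), array([0.2963, 0.0013]), array([ 0.2976, -0.0047]), array([0.2849, 0.0015]), array([ 0.2822, -0.0011]), array([0.2682, 0.0015])]
[array([0.2937, 0.0068]), array([ 0.2969, -0.0008]), array([0.2865, 0.0033]), array([ 0.2859, -0.0011]), array([ 0.2801, -0.0008]), array([ 0.2707, -0.0022])]
[array([0.2493, 0.0435]), array([ 0.2974, -0.0029]), array([0.2884, 0.0001]), array([ 0.2833, -0.0004]), array([ 0.2779, -0.0005]), array([ 0.2697, -0.003 ])]
```

View pics/sc6.png

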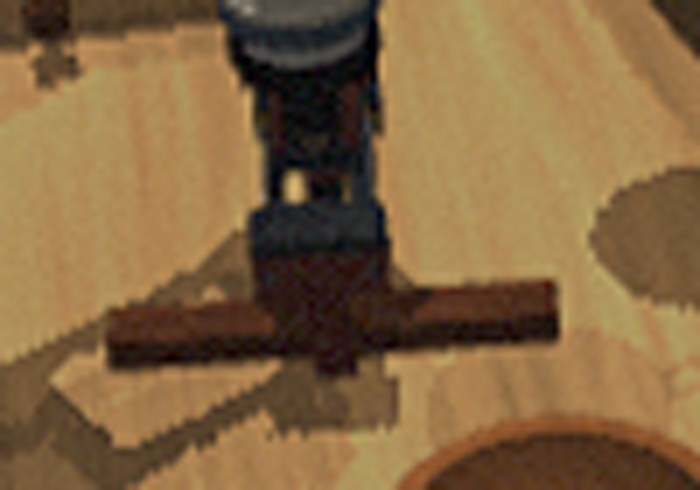

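```bash
python3 - <<'E'
from h import *
r=load("side4.npz")
for y in(.25,.2575,.2625):
  for z in (0,.01,.02): print(y,z,proj(r,[.4806,y,z]))
for u in(276,277,278): print([at_d(r,u,v)[1:].round(4) for v in (184,186,188,190,191,192,193,194)])
E
```

```text
0.25 0 (np.float64(278.4039331016586), np.float64(198.28042239561225))
0.25 0.01 (np.float64(278.16836931029127), np.float64(196.2552418802879))
0.25 0.02 (np.float64(277.9304723790598), np.float64(194.21000297922848))
0.2575 0 (np.float64(278.08789013046265), np.float64(196.94666627632654))
0.2575 0.01 (np.float64(277.85166427733975), np.float64(194.92258493683875))
0.2575 0.02 (np.float64(277.6131076050367), np.float64(192.87853216938953))
0.2625 0 (np.float64(277.8785109858934), np.float64(196.06304999382132))
0.2625 0.01 (np.float64(277.6418529741046), np.float64(194.0397240379617))
0.2625 0.02 (np.float64(277.40286577120105), np.float64(191.99648448271446))
[array([0.2476, 0.071 ]), array([0.2498, 0.06  ]), array([0.256 , 0.0455]), array([0.2509, 0.0406]), array([0.2556, 0.0318]), array([0.2552, 0.0275]), array([0.2506, 0.0267]), array([0.2556, 0.0176])]
[array([0.2484, 0.0696]), array([0.2523, 0.0572]), array([0.2471, 0.0524]), array([0.2527, 0.0382]), array([0.2549, 0.0316]), array([0.2574, 0.0248]), array([0.2536, 0.0233]), array([0.2706, 0.0036])]
[array([0.2464, 0.0706]), array([0.2514, 0.0572]), array([0.2512, 0.0481]), array([0.2513, 0.0387]), array([0.2572, 0.0289]), array([0.2498, 0.0306]), array([0.25  , 0.0257]), array([0.2728, 0.0008])]
```

```bash
python3 - <<'E'
from bench import *
from h import *
np.set_printoptions(precision=4,suppress=True)
f0=state()["ft_force"][2]
for z in (-.014,-.018,-.021):
    move_l([*BAR,z],.05);s=state();print(z,s["ee_pos"],s["ft_force"][2]-f0)
    if abs(s["ft_force"][2]-f0)>4: break
close();s=state();print(s["time"],s["finger_gap"],s["ft_force"])
z=s["ee_pos"][2]
if s["finger_gap"]>.02:
    move_l([*BAR,.03],.08)
    s=state();print(s["time"],s["ee_pos"],s["finger_gap"],s["ft_force"])
    snap("wrist",5);snap("side",5)
E
```

```text
-0.014 [ 0.4867  0.3063 -0.0145] -0.49319312440275953
-0.018 [ 0.4868  0.3064 -0.0184] 0.23343435896714457
-0.021 [ 0.4868  0.3064 -0.0213] -0.6621151810360366
12.85 0.02975719930834806 [ 0.1997 -0.0858  0.1283]
13.6417 [0.4868 0.3064 0.0297] 0.029896130689232196 [-0.2845 -0.1674 -2.5327]
```

View pics/side5.png

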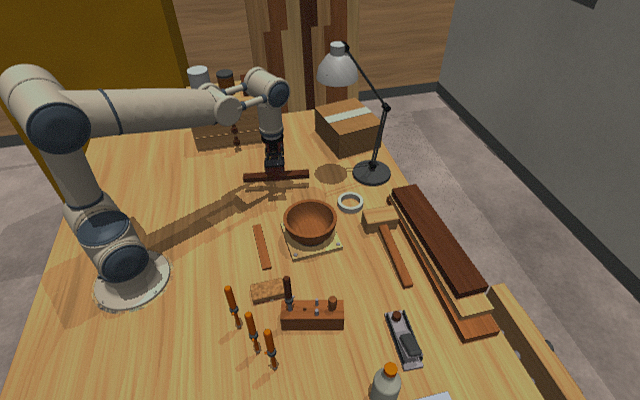

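View pics/wrist5.png

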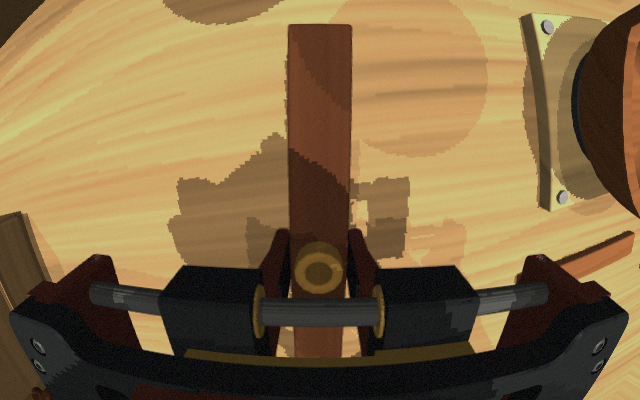

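The bar is held, with a gap of 30 mm (its width) and −2.5 N of weight. The wrist view shows the tube between the pads at (318,272). Next I'll place it on the bowl, guarded.

```bash
python3 - <<'E'
from bench import *
from h import *
np.set_printoptions(precision=4,suppress=True)
move_l([*BAR,.15],.25)
move_l([*BOWL,.15],.2)
move_l([*BOWL,.084],.12)
snap("side",6);snap("top",6)
f0=state()["ft_force"][2]
for z in (.080,.0775,.076,.0747,.0735):
    move_l([*BOWL,z],.05);s=state();print(s["ee_pos"],s["ft_force"][2]-f0)
    if s["ft_force"][2]-f0>1.5: break
print(s["time"])
E
python3 - <<'E'
from h import *
crop(load("side6.npz"),230,120,370,260,4,"pics/sc7.png")
E
```

```text
[0.5545 0.0344 0.08  ] -0.7544871153076635
[0.5544 0.0344 0.0772] -0.6003180291872239
[0.5544 0.0344 0.0759] 0.026265437275843517
[0.5547 0.0344 0.075 ] 1.064650604716576
[0.5548 0.0344 0.075 ] 7.048569266736131
17.975
```

View pics/sc7.png

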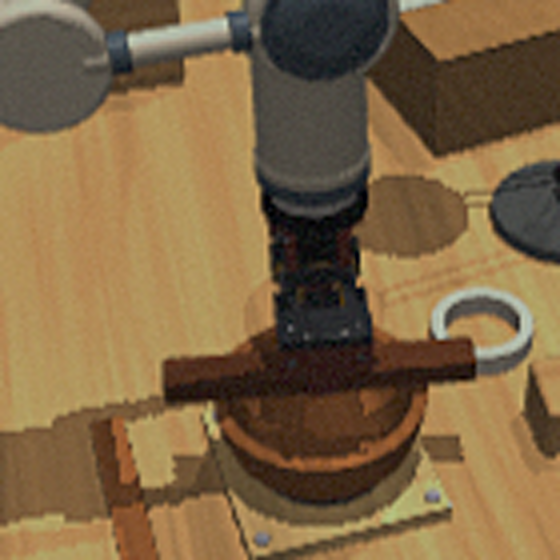

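```bash
python3 - <<'E'
from bench import *
from h import *
np.set_printoptions(precision=4,suppress=True)
move_l([*BOWL,.0748],.05)
gripper_open()
move_l([*BOWL,.20],.2)
move_to([*ROD,.24],down(np.radians(-13.6)))
snap("side",7);snap("top",7);snap("wrist",7)
s=state();print(s["ee_pos"],s["time"])
crop(load("side7.npz"),240,160,370,270,6,"pics/sc8.png")
crop(load("top7.npz"),240,170,350,270,7,"pics/tc8.png")
E
```

```text
[ 0.4384 -0.2465  0.2396] 21.3333
```

View pics/sc8.png

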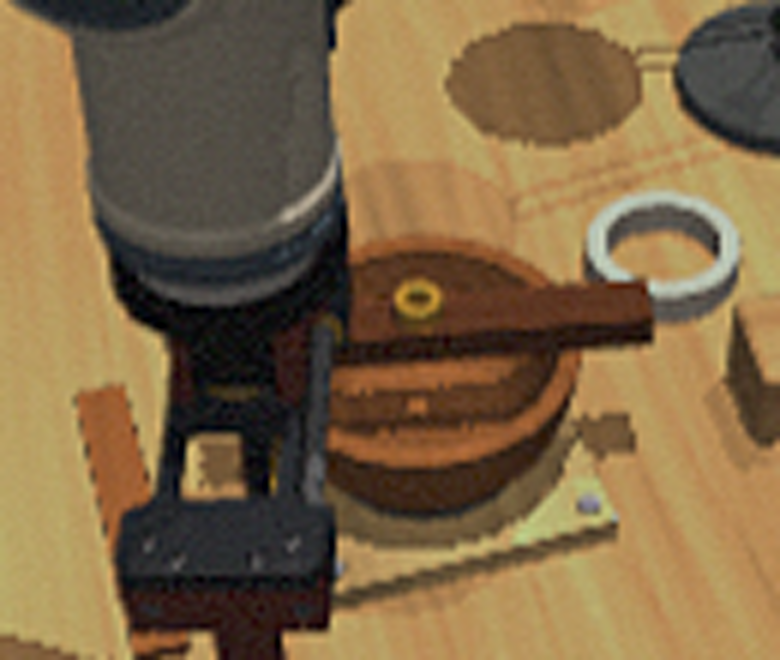

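View pics/tc8.png

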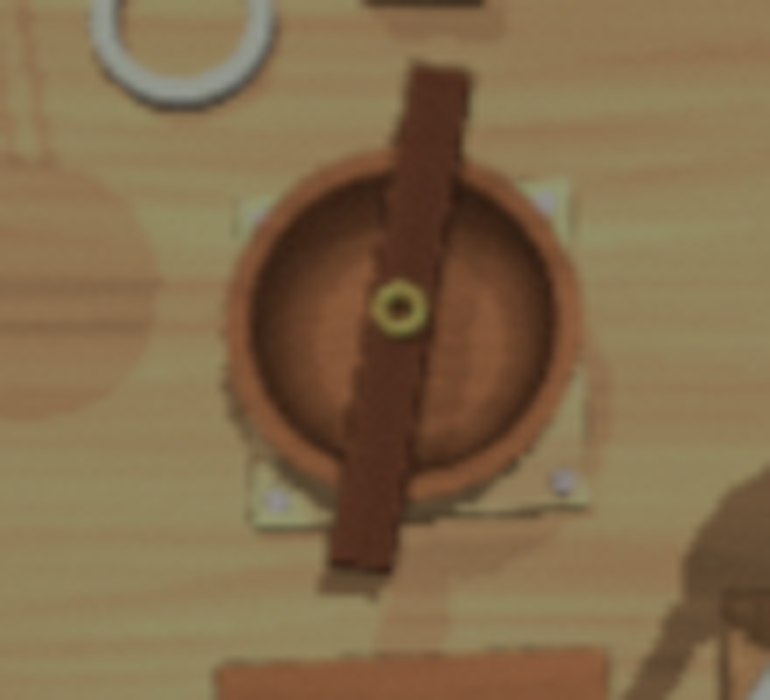

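View pics/wrist7.png

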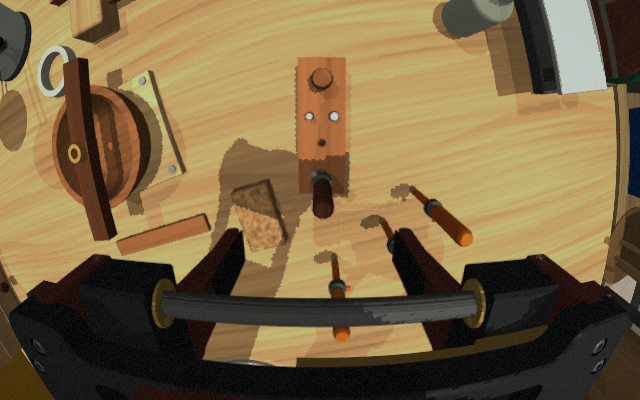

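```bash
cat >> h.py <<'E'
def fproj(r,p):
    K=r["camera_matrix"];V=r["view"];c=V[:3,:3]@np.asarray(p)+V[:3,3];x,y,z=c[0],-c[1],-c[2];th=np.arctan2(np.hypot(x,y),z);k=th/np.hypot(x,y)*K[0,0];return np.array([x*k+K[0,2],y*k+K[1,2]])
T=lambda x,y,u0,v0,k:np.array((u0+(x+.5)/k-.5,v0+(y+.5)/k-.5))
def tri(obs):
    A=np.zeros((3,3));b=np.zeros(3)
    for r,uv in obs:
        o,d=pix2ray(r,*uv);d=d/np.linalg.norm(d);M=np.eye(3)-np.outer(d,d);A+=M;b+=M@o
    return np.linalg.solve(A,b)
E
python3 - <<'E'
from h import *
np.set_printoptions(precision=4,suppress=True)
t=load("top7.npz");s=load("side7.npz");w=load("wrist7.npz");t0=load("top0.npz");s0=load("side0.npz")
print("tube top",at_z(t,*T(399,307,240,170,7),.130),"side",at_z(s,*T(417,298,240,160,6),.130),"tri",tri([(t,T(399,307,240,170,7)),(s,T(417,298,240,160,6))]))
crop(w,260,140,420,260,5,"pics/wc7.png")
# look-alikes: side tops (crop 220,260,5): 
for a,b in (((217,520),(38,138)),((350,453),(142,268)),((438,393),(238,355))):
    print(tri([(t0,T(*a,340,190,5)),(s0,T(*b,220,260,5))]))
print("rod", tri([(t0,T(240,287,340,190,5)),(s0,T(333,87,220,260,5))]))
for dx in(-.003,0,.003):
  print(fproj(w,[ROD[0],ROD[1]+dx,.199]),fproj(w,[ROD[0],ROD[1]+dx,.118]))
E
```

```text
tube top [0.5551 0.036  0.13  ] side [0.5529 0.0337 0.13  ] tri [0.5544 0.0361 0.1279]
[ 0.2987 -0.2325  0.1826]
[ 0.3396 -0.3138  0.1825]
[ 0.3758 -0.3678  0.1856]
rod [ 0.4386 -0.2475  0.1967]
[324.1061 209.7997] [322.7847 184.776 ]
[320.3616 210.6512] [319.9534 185.4341]
[316.6231 211.5   ] [317.125  186.0922]
```

View pics/wc7.png

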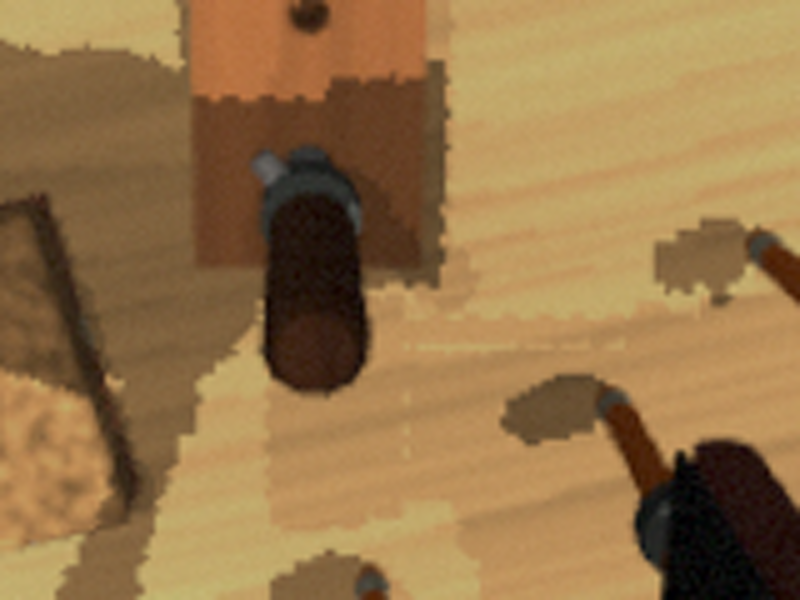

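The wrist crop shows the rod's handle top at about (323,210), so y ≈ −0.249, which agrees with the side camera. The nearest orange look-alike top is 0.185 m high at (0.340,−0.314), and the path clears it. I'll grasp the rod now.

```bash
python3 - <<'E'
from bench import *
from h import *
np.set_printoptions(precision=4,suppress=True)
P=[.4382,-.2490]
move_l([*P,.20],.15); f0=state()["ft_force"].copy()
move_l([*P,.150],.15);move_l([*P,.113],.08)
s=state();print(s["time"],s["ee_pos"],s["ft_force"]-f0)
close();s=state();print(s["finger_gap"],s["ee_pos"],s["ft_force"]-f0)
if s["finger_gap"]>.012:
    move_l([*P,.123],.04);s=state();print(s["ft_force"]-f0)
    move_l([*P,.20],.12);s=state();print(s["time"],s["finger_gap"],s["ee_pos"],s["ft_force"]-f0)
snap("side",8);snap("top",8);snap("wrist",8)
crop(load("side8.npz"),240,200,350,330,5,"pics/sc9.png")
E
```

```text
22.8417 [ 0.4381 -0.2489  0.1127] [-0.9145 -1.8948  0.3302]
0.017259303123885936 [ 0.4382 -0.249   0.113 ] [-0.0875 -1.0485 -0.3012]
[ 0.2254 -0.5584 -1.7536]
25.1083 0.01741030023782699 [ 0.438  -0.2488  0.1991] [-0.3715  0.654  -1.2214]
```

View pics/sc9.png

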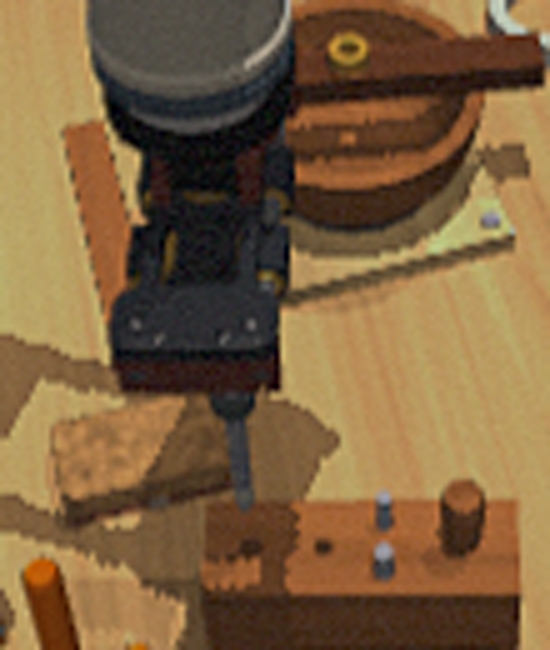

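View pics/wrist8.png

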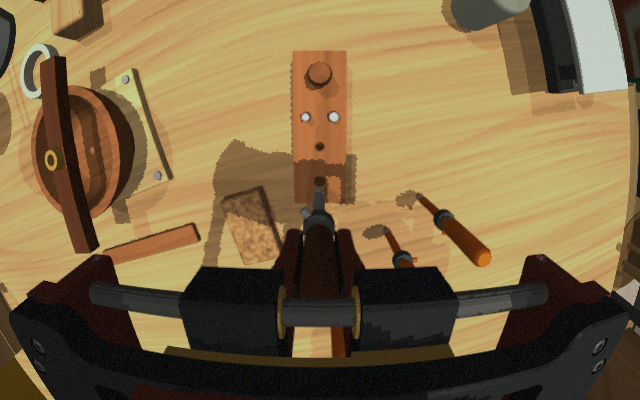

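```bash
python3 - <<'E'
from bench import *
from h import *
np.set_printoptions(precision=4,suppress=True)
q=down(np.radians(-13.6))
move_l([.4382,-.249,.25],.2)
move_l([.5545,.035,.25],.25)
s=state();print(s["time"],s["ee_pos"],s["finger_gap"],s["ft_force"])
w=snap("wrist",9);a=snap("side",9);t=snap("top",9)
crop(w,260,130,400,250,5,"pics/wc9.png");crop(a,270,140,360,240,6,"pics/sc10.png")
print(fproj(w,[*s["ee_pos"][:2],s["ee_pos"][2]-.103]),fproj(w,[.5545,.0355,.130]),fproj(w,[.5545,.0335,.130]))
print(proj(a,[*s["ee_pos"][:2],s["ee_pos"][2]-.103]),proj(a,[.5545,.0355,.130]))
E
```

```text
27.0333 [0.5542 0.0341 0.25  ] 0.017242228049934572 [-1.0411 -1.1131 -0.6038]
[318.7269 189.7719] [317.2876 185.6377] [319.1816 185.1903]
(np.float64(309.3146351212886), np.float64(205.07910680531836)) (np.float64(309.46292577666236), np.float64(208.770843509626))
```

View pics/wc9.png

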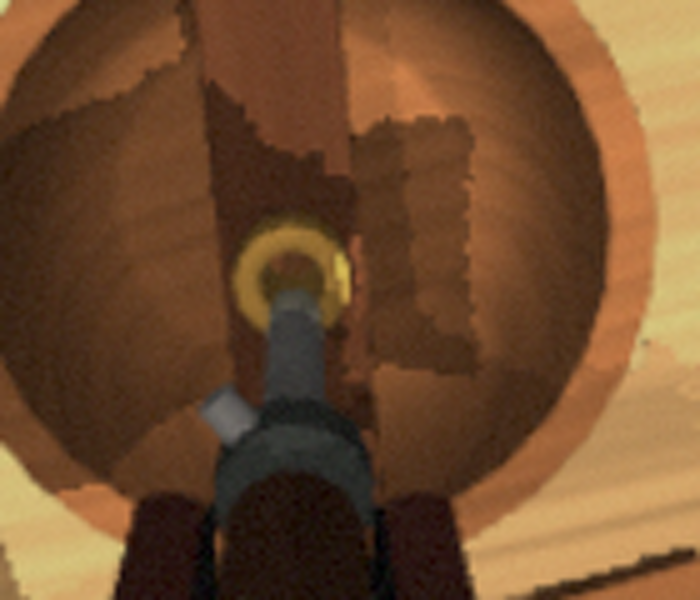

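View pics/sc10.png

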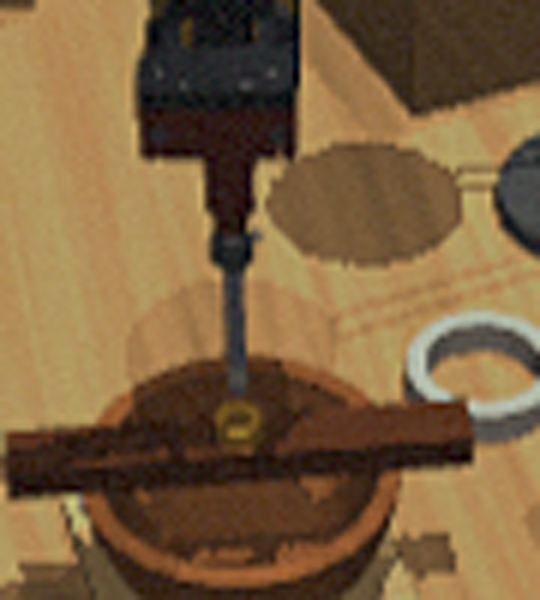

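View pics/top9.png

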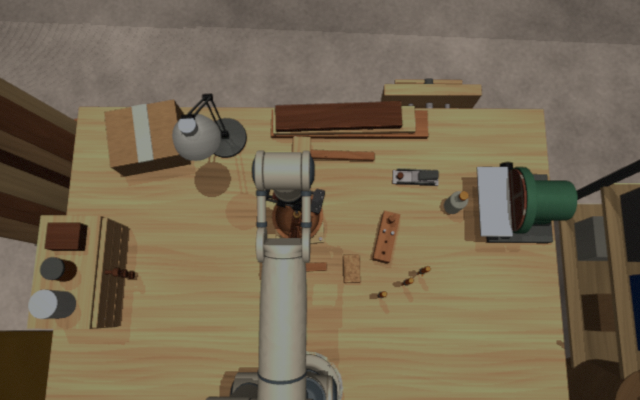

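```bash
python3 - <<'E'
from bench import *
from h import *
np.set_printoptions(precision=4,suppress=True)
move_l([.5544,.0347,.238],.1)
s=state();print(s["time"],s["ee_pos"],s["ft_force"])
w=snap("wrist",10);a=snap("side",10)
crop(w,290,160,350,220,10,"pics/wc10.png");crop(a,285,185,335,225,14,"pics/sc11.png")
E
```

```text
27.45 [0.554  0.0343 0.2372] [ 0.5256 -0.149  -0.5062]
```

View pics/wc10.png

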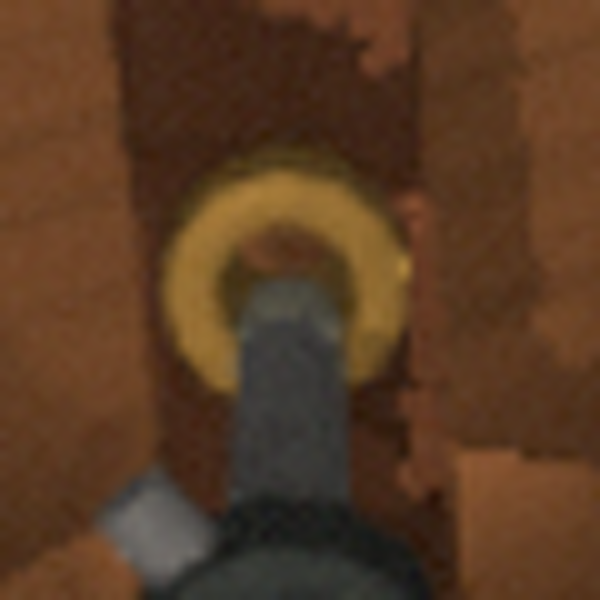

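View pics/sc11.png

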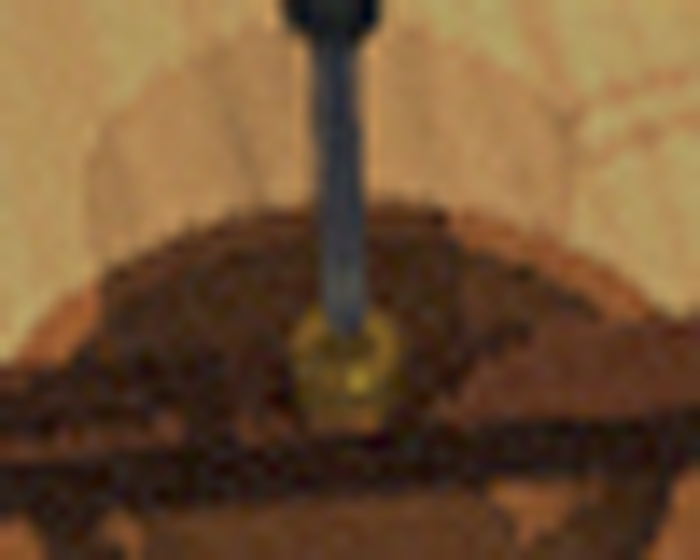

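The wrist crop shows the tip at x=290 against the ring centre at 286, at about 10 px/mm. That puts it within 0.5 mm of the axis, so I'll lower it guarded.

```bash
cat > low.py <<'E'
from bench import *
from h import *
np.set_printoptions(precision=3,suppress=True)
X,Y=.5544,.0349
hold(.2);f0=state()["ft_force"].copy()
for z,v in ((.230,.06),(.222,.06),(.20,.08),(.175,.08),(.158,.08),(.150,.05),(.147,.04),(.1455,.03),(.144,.03),(.1425,.03),(.141,.03),(.1395,.03)):
    move_l([X,Y,z],v);s=state();f=s["ft_force"]-f0
    print(z,s["ee_pos"],f,s["moment"],s["finger_gap"])
    if f[2]>3.5 or np.linalg.norm(f[:2])>6: break
print(s["time"])
snap("side",11);snap("wrist",11)
crop(load("side11.npz"),265,130,345,220,7,"pics/sc12.png")
E
python3 low.py
```

```text
0.23 [0.554 0.035 0.229] [ 0.123  0.573 -0.298] [0.07  0.005 0.024] 0.017603104430239536
0.222 [0.554 0.035 0.221] [ 0.542  1.028 -0.079] [ 0.054  0.059 -0.015] 0.017541383890922975
0.2 [0.554 0.035 0.199] [ 0.83   0.436 -0.191] [ 0.031  0.006 -0.008] 0.017586693023167142
0.175 [0.554 0.035 0.174] [0.196 1.153 0.056] [ 0.024 -0.045  0.025] 0.01782950912958601
0.158 [0.554 0.035 0.157] [ 0.207 -0.099 -0.21 ] [ 0.071 -0.035 -0.003] 0.017544704651887278
0.15 [0.554 0.035 0.15 ] [ 0.596  1.316 -0.135] [ 0.109 -0.021  0.037] 0.01750669156267206
0.147 [0.554 0.035 0.147] [-0.246 -0.166  0.432] [ 0.024 -0.022  0.054] 0.017371255213673917
0.1455 [0.554 0.035 0.145] [ 0.377  0.419 -0.567] [ 0.053 -0.01  -0.029] 0.01702735600228313
0.144 [0.554 0.035 0.144] [0.909 1.027 0.045] [ 0.079 -0.006 -0.005] 0.01726769845512505
0.1425 [0.555 0.035 0.144] [-2.821  1.389  5.659] [0.066 0.429 0.009] 0.017583062247581268
30.8667
```

View pics/sc12.png

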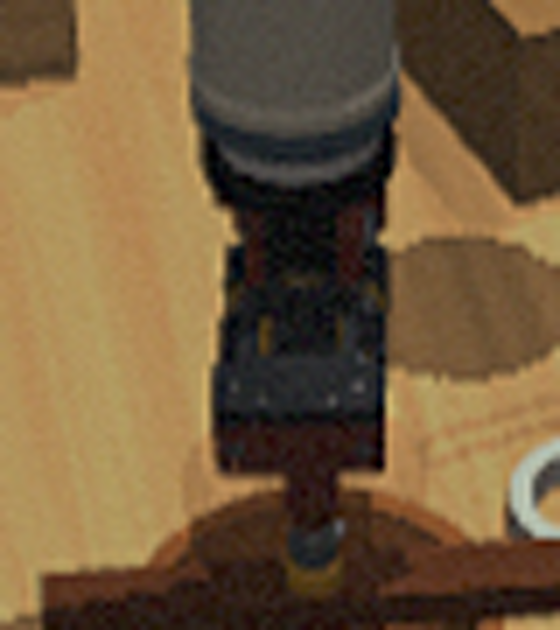

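View pics/wrist11.png

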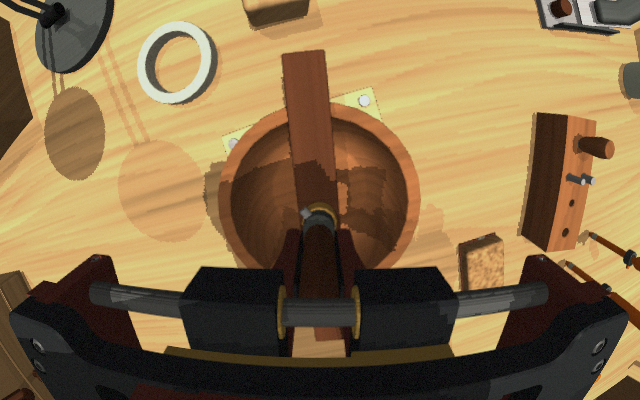

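The collar came to rest at TCP z 0.144, exactly where it was predicted, with a clear 5.7 N step in force. The side crop shows it sitting on the tube at about (310,207). Next I'll draw the rod out and plan the final level pose.

```bash
cat >> h.py <<'E'
from scipy.spatial.transform import Rotation as Ro
def tilt(th,psi=0.,yaw=0.):
    R=Ro.from_euler('z',yaw)*Ro.from_euler('x',th)*Ro.from_euler('z',psi)*Ro.from_euler('x',np.pi)
    q=R.as_quat();return [q[3],q[0],q[1],q[2]],R.as_matrix()
E
python3 - <<'E'
from bench import *
from h import *
np.set_printoptions(precision=3,suppress=True)
X,Y=.5544,.0349
move_l([X,Y,.144],.03);move_l([X,Y,.20],.1);s=state();print(s["ft_force"],s["finger_gap"])
move_l([X,Y,.26],.15);move_l([X,Y,.36],.25)
s=state();print(s["time"],s["ee_pos"],s["joint_pos"],s["finger_gap"])
snap("top",12);snap("side",12)
for zt in(.26,.3):
 for yaw in (0,-.3,.3):
  for psi in (0,np.pi):
    q,R=tilt(np.pi/2,psi,yaw);P=np.array([*LAMP,zt])-.103*R[:,2]
    print(zt,yaw,psi,inverse_kinematics(P,q))
print('path')
for psi in(0,np.pi):
 for th in (0,30,60,90):
  q,R=tilt(np.radians(th),psi);print(th,inverse_kinematics([.6,0.0,.36],q),inverse_kinematics([.7,-.02,.3],q))
E
```

```text
[-0.589 -0.727 -1.537] 0.017387875972805965
33.025 [0.555 0.035 0.358] [ 0.002  0.072  0.958 -0.     2.114  1.81 ] 0.017869634690534774
0.26 0 0 [-0.303  0.577  1.2    1.507  1.867  1.355]
0.26 0 3.141592653589793 [-0.303  0.577  1.2    1.507  1.867 -1.787]
0.26 -0.3 0 [-0.34   0.228  1.647  1.559  1.609  1.266]
0.26 -0.3 3.141592653589793 [-0.34   0.228  1.647  1.559  1.609 -1.876]
0.26 0.3 0 [-0.23   0.968  0.624  1.559  2.101  1.547]
0.26 0.3 3.141592653589793 [-0.23   0.968  0.624  1.559  2.101 -1.595]
0.3 0 0 [-0.303  0.54   1.176  1.526  1.87   1.419]
0.3 0 3.141592653589793 [-0.303  0.54   1.176  1.526  1.87  -1.723]
0.3 -0.3 0 [-0.34   0.181  1.624  1.562  1.609  1.337]
0.3 -0.3 3.141592653589793 [-0.34   0.181  1.624  1.562  1.609 -1.805]
0.3 0.3 0 [-0.23   0.943  0.59   1.593  2.1    1.614]
0.3 0.3 3.141592653589793 [-0.23   0.943  0.59   1.593  2.1   -1.528]
path
0 [-0.057  0.199  0.816 -0.     2.127  1.514] [-0.077  0.453  0.618 -0.     2.071  1.494]
30 [-0.357  0.231  0.872  0.593  2.148  1.517] [-0.335  0.506  0.641  0.58   2.102  1.509]
60 [-0.546  0.316  1.019  1.095  2.158  1.51 ] [-0.501  0.61   0.746  1.087  2.11   1.513]
90 [-0.607  0.433  1.207  1.523  2.176  1.486] [-0.556  0.742  0.892  1.532  2.126  1.497]
0 [-0.057  0.199  0.816  0.     2.127 -1.627] [-0.077  0.453  0.618  0.     2.071 -1.648]
30 [-0.357  0.231  0.872  0.593  2.148 -1.625] [-0.335  0.506  0.641  0.58   2.102 -1.633]
60 [-0.546  0.316  1.019  1.095  2.158 -1.631] [-0.501  0.61   0.746  1.087  2.11  -1.628]
90 [-0.607  0.433  1.207  1.523  2.176 -1.655] [-0.556  0.742  0.892  1.532  2.126 -1.645]
```

View pics/side12.png

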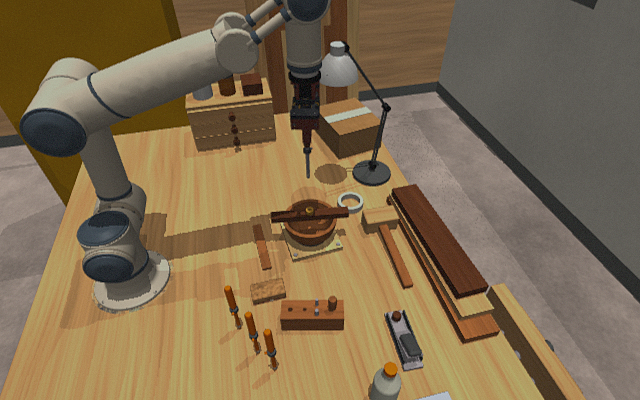

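The side view shows the rod fully out, with its tip at about (308,178), and the bar still across the bowl at (310,213). Next I'll tilt it level in stages and slide the tip in under the shade.

```bash
python3 - <<'E'
from bench import *
from h import *
np.set_printoptions(precision=3,suppress=True)
for th,p in ((30,[.6,0,.37]),(60,[.63,-.01,.35]),(90,[.67,-.02,.31])):
    q,R=tilt(np.radians(th));move_to(p,q)
s=state();print(s["time"],s["ee_pos"],s["finger_gap"])
move_l([.707,-.02,.28],.15)
move_l([.707,.12,.28],.15)
s=state();print(s["time"],s["ee_pos"],s["finger_gap"])
snap("side",13);snap("top",13);snap("wrist",13)
E
```

```text
34.775 [ 0.67  -0.018  0.312] 0.017535409919439717
36.325 [0.707 0.119 0.28 ] 0.01732996277636032
```

View pics/side13.png

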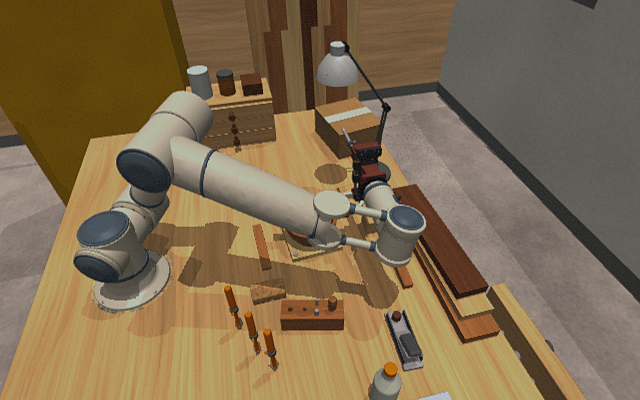

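View pics/wrist13.png

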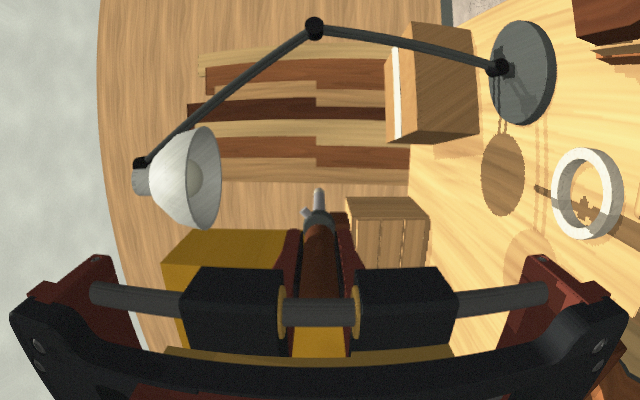

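View pics/top13.png

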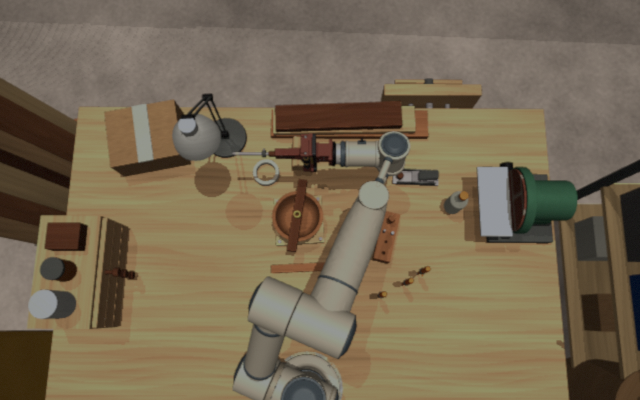

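The rod is level and its tip sits at the same wrist pixel as before, (318,190), so it hasn't slipped. I'll move the last 70 mm.

```bash
python3 - <<'E'
from bench import *
from h import *
np.set_printoptions(precision=4,suppress=True)
move_l([.707,.190,.28],.12);hold(.5)
s=state();print(s["time"],s["ee_pos"],s["ee_rot"],s["finger_gap"],s["dq"],s["ft_force"])
q,R=tilt(np.pi/2);print(q)
a=snap("side",14);t=snap("top",14);w=snap("wrist",14)
crop(a,300,30,420,190,4,"pics/sc14.png");crop(w,230,130,420,270,4,"pics/wc14.png");crop(t,160,90,340,280,3,"pics/tc14.png")
print(proj(a,[.707,.293,.28]),proj(a,[.707,.233,.28]))
E
```

```text
37.7083 [0.7071 0.1897 0.2799] [ 0.7071 -0.7071  0.0002 -0.0001] 0.017803698225025068 [ 0.0019 -0.0012  0.0007  0.0008 -0.0014 -0.002 ] [-1.0288 -0.0103 -0.5158]
[np.float64(-0.7071067811865475), np.float64(0.7071067811865476), np.float64(0.0), np.float64(0.0)]
(np.float64(336.40121860335927), np.float64(116.68550292508297)) (np.float64(341.2746515052255), np.float64(126.06031120130864))
```

View pics/sc14.png

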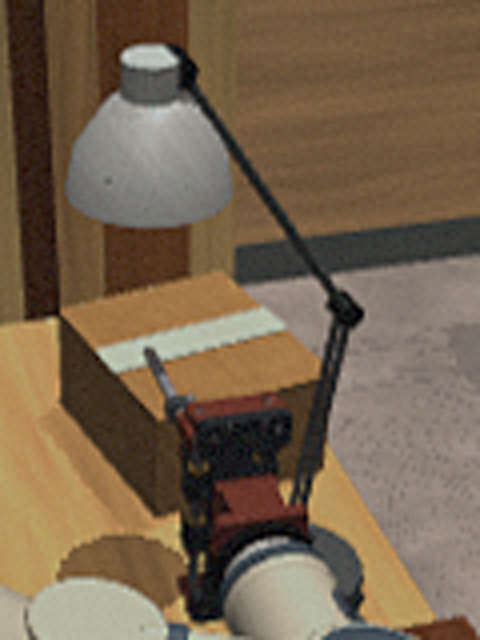

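View pics/wc14.png

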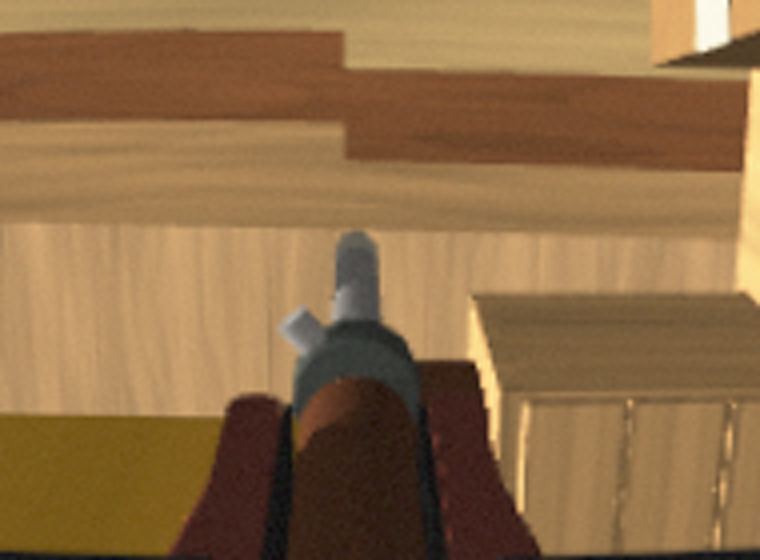

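View pics/tc14.png

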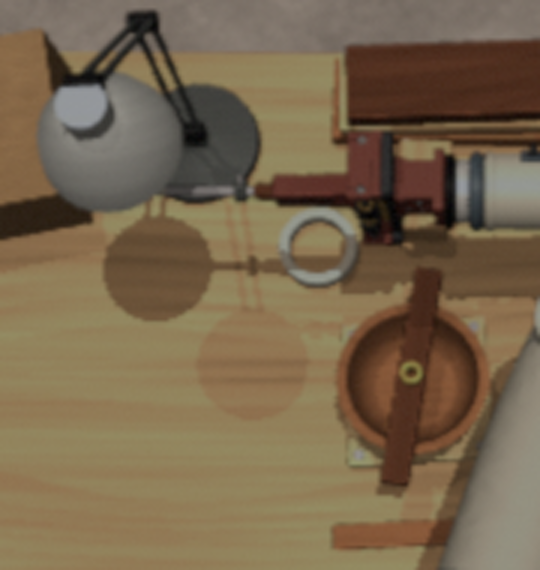

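The side crop puts the tip at about (337,117), against (336.4,116.7) computed for a point straight under the shade's centre at 0.28 m. The top view shows the bar still across the bowl with its tube over the middle. Handing in.

```bash
python3 - <<'E'
from bench import *
print(state()["time"]);print(job_done())
E
```

```text
37.8583
the job is handed in; nothing more can be done
None
```

The job is done and handed in at 37.9 s of the 67 s allowed; no verdict was reported. I laid the bar flat across the bowl and let go of it, took the rod from the block and lowered it through the guide tube. The collar stopped on the tube at the predicted height with a 5.7 N step in force, and I then drew the rod right out.

**Last checks:**
- **Rod:** it is held level and still. Its tip is within about 2 mm of the spot under the middle of the lamp shade, 0.28 m above the bench.
- **Bar:** it still lies across the bowl, with the tube 1–2 mm or less from the middle.
- **Bystanders:** nothing looked moved in the pictures. This was by eye; I did not measure them again. In the last full top view the arm hid part of the bench, including the mallet.

**What failed or disagreed:**
- **First grasp:** my first grasp of the bar closed on nothing and moved nothing. The real fingertips sit about 24–30 mm behind the reported TCP, not 8 mm ahead of it. I measured this with the side and wrist cameras and corrected for it.
- **Camera agreement:** the top and side cameras differed by up to about 2 mm on the tube's position. I used the wrist camera to line up the rod with the tube.

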